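Vent two vacuum jars by their lid buttons

TASK

Let the air into two of the three vacuum jars: with the fingertips, gently press the release button in the middle of the lid of the lowest jar well in and let it spring back, then do the same with the tallest jar, and draw the hand away. Leave both jars standing where they are, without lifting or shoving them, and do not touch the middle-height jar, the sugar bowl, the trays or the budare.

Things in the scene. Friction and masses are not known exactly. Their poses are not given: they have to be found in the camera images.
- low_jar: The lowest of three alike loose glass vacuum jars with aluminium screw lids, standing upright on the counter: 76 mm in diameter, 78 mm to the flat top of its 74 mm wide lid, 85 mm to the top of its button. Origin: centre of its underside; z up.
- low_button_top (a point): Centre of the top face of the aluminium release button in the middle of the lowest jar's lid. The button is a flat-topped round 30 mm in diameter standing 7 mm above the lid at rest; this point goes down with it.
- low_button (a joint): How far the lowest jar's button is pressed in, in m: 0 at rest (up), 0.005 fully in (still 2 mm proud of the lid). A spring brings it back; it starts to give at about 1 N, takes about 4 N at 3 mm, about 6 N fully in, then it is against a hard stop.
- mid_jar: The middle-height of three alike loose glass vacuum jars with aluminium screw lids, standing upright on the counter: 76 mm in diameter, 108 mm to the flat top of its 74 mm wide lid, 115 mm to the top of its button. Origin: centre of its underside; z up.
- mid_button_top (a point): Centre of the top face of the aluminium release button in the middle of the middle-height jar's lid. The button is a flat-topped round 30 mm in diameter standing 7 mm above the lid at rest; this point goes down with it.
- mid_button (a joint): How far the middle-height jar's button is pressed in, in m: 0 at rest (up), 0.005 fully in (still 2 mm proud of the lid). A spring brings it back; it starts to give at about 1 N, takes about 4 N at 3 mm, about 6 N fully in, then it is against a hard stop.
- tall_jar: The tallest of three alike loose glass vacuum jars with aluminium screw lids, standing upright on the counter: 76 mm in diameter, 143 mm to the flat top of its 74 mm wide lid, 150 mm to the top of its button. Origin: centre of its underside; z up.
- tall_button_top (a point): Centre of the top face of the aluminium release button in the middle of the tallest jar's lid. The button is a flat-topped round 30 mm in diameter standing 7 mm above the lid at rest; this point goes down with it.
- tall_button (a joint): How far the tallest jar's button is pressed in, in m: 0 at rest (up), 0.005 fully in (still 2 mm proud of the lid). A spring brings it back; it starts to give at about 1 N, takes about 4 N at 3 mm, about 6 N fully in, then it is against a hard stop.
- sugar_bowl: White ceramic sugar bowl with lid and two small side handles, loose, 96 mm in diameter (140 mm over the handles), 105 mm high, on the far side of the jars. Origin: centre of its underside. To be left alone.
- trays: Two nested stainless trays, together 200 by 280 mm (x, y) and 49 mm high, fixed, beyond the jars on the robot's left. Origin: centre of the underside. To be left alone.
- budare: Round black cast-iron griddle, 244 mm in diameter, 16 mm high, with a loop handle reaching 191 mm from the centre along its -y, fixed, beyond the jars on the robot's right. Origin: centre of the underside. To be left alone.
Mind the look-alikes: they are no part of the job. Leave any blue or red look-alike of the low_jar alone.

How it is judged:
By the outcome, as a careful person would: the job done as asked, in the order asked, and still so for the second after the job is handed in, with the robot touching nothing.
It also fails if it takes over 35 s, if anything falls off the work surface, if the arm or the gripper's body presses on something with over 40 N, if the wrist force passes 120 N, or if a joint passes its speed limit or range.

ROBOT

A 6-joint arm with a two-finger parallel gripper is mounted at the origin on the work surface. World frame = base frame: x ahead of the robot, y to its left, z up, the work surface at z = 0. Lengths are in m, angles in rad, forces in N, time in s.
With the tool pointing down it reaches from about 0.375 to 0.9 m from the base axis. Payload 3.1 kg.
Tool frame: the origin (TCP) lies midway between the tips of the shut fingers; the grasp point (between the pads) lies 19 mm behind it (manip.tcp_to_grasp is the distance from the TCP to the grasp point, in m); z points along the fingers, y is the line along which they close (so a half turn about z gives the same grasp; the last joint's range is limited). The gripper opens to 85 mm and grips with 20 to 120 N. Pads are 22 mm wide; open, the fingers measure 114 mm over their backs; the gripper's body (76 mm by 85 mm) begins 54 mm behind the grasp point. The pads swing forward as they close: fully open they stand 13 mm farther back than shut.
Start: joints at [1.077, 0.527, 1.433, -0, 1.181, -0.178], TCP at [0.193, 0.594, 0.231] pointing down, gripper open.
Joint ranges: [-3.08, 3.08], [-0.75, 2.2], [0.22, 2.44], [-1.43, 4.57], [0, 2.65], [-2.85, 2.85]. Speed limits (rad/s): [2.79, 2.79, 3.14, 3.14, 3.14, 3.14].

INTERFACE

Orientations are given as a unit quaternion [x, y, z, w].
In Python, from station import manip gives the robot as it stands. The module is installed in compiled form; this text tells all that it offers.
- The arm moves only by the shell command python3 -m crank 'ROWS' [OPENING] [FORCE]. ROWS is JSON, a list of rows, each a list of 2 entries, a list of its own where there are three numbers: the shift along the tool's x, y, z in cm, then the turn about the tool's z in degrees. In form: [[[x, y, z], spin], ...]. A call has 1 to 10 rows; each row is the pose to reach, as a shift and turn from the pose commanded when the call began, along the tool's axes at that moment; what a row does not reach only later rows make up. A row lasts 1/10 s, in which the tool goes at most 50 mm and 8.59 degrees, less where a joint would pass 70% of its speed; a pose out of reach is approached as far as the arm can. A call with a gripper value outside its range is refused whole. OPENING is the finger opening in cm, from 0 to 8.54, set as the call begins (- or left out, the last holds). The fingers move at their own pace and stop on an object; FORCE is the grip in N (left out, the last holds). Time passes only in rows, so rows that repeat a pose let the fingers close. It gives the time, the measured TCP pose, the force and the opening at its end, in the units of the state.
- manip.sense(): the state, without advancing time (a new reading comes with each control period).
- manip.snapshot(name): name is "side" or "top" or "wrist"; returns the picture (384x512x3 uint8, red, green, blue); there is no depth.
- manip.camera_params(name): a dict with "fx", "fy", "cx", "cy" (pixels), "pose" (4x4, takes a point from camera to world coordinates). Camera axes: x right, y up, looking along -z (the intrinsics and any distortion apply to the point x, -y, -z); pixel columns grow to the right and rows downward; lengths in m; the calibration is good to about 2 mm. A picture is of the moment at which its call begins: read the wrist's pose just before it. camera_params takes no time and is no camera call; for the wrist camera it gives the pose at the moment of the call.
- manip.sign_off(): hands the job in, once; it reports no verdict.
The state is a dict: "t": time; "q": joint angles; "qd": joint speeds; "tau": joint torques, N m; "tcp_pos": TCP position; "tool_rot": TCP orientation; "force": force on the tool from outside, world axes, zero at the start; "ft_torque": the same for the moment, N m; "finger_gap": opening from 0.0 (shut) to 1.0 (fully open).
Only numpy, scipy, OpenCV 4.12 (cv2) and the standard library are available. Lean on these libraries where they do the work, as an engineer would, in place of code of your own. Each camera call takes 0.05 s, during which the arm holds its last target. There are 200 camera calls.

## Working session

There is one attempt and no reset: what is moved stays moved. The work goes in short steps, Python scripts to look and compute and a shell command to move; the robot and the scene stay as the last step left them, time stands still between calls to the robot, and variables do not carry over. Pictures are saved under pics/ and viewed, on a budget of 10 in all, crops included, one or two more only if the job needs it, and the job is handed in when it is done.

```bash
mkdir -p pics; cat > h.py <<'E'
import numpy as np, cv2
from station import manip
def snap(n,f):
    P=manip.camera_params(n); im=manip.snapshot(n); cv2.imwrite('pics/'+f,im[:,:,::-1]); return P,im
def ray(P,u,v):
    T=np.array(P['pose']); d=T[:3,:3]@np.array([(u-P['cx'])/P['fx'],-(v-P['cy'])/P['fy'],-1]); return T[:3,3],d
def at(P,u,v,z):
    o,d=ray(P,u,v); return o+d*(z-o[2])/d[2]
def proj(P,p):
    T=np.array(P['pose']); c=T[:3,:3].T@(np.array(p)-T[:3,3]); return P['cx']+P['fx']*c[0]/-c[2],P['cy']+P['fy']*c[1]/c[2]
E
python3 - <<'E'
from h import *
P,a=snap('top','top0.png');Q,b=snap('side','side0.png')
print(P);print(Q)
s=manip.sense();print(s)
E
```

```text
{'fx': 367.08715284476233, 'fy': 367.08715284476233, 'cx': 253.36881424267295, 'cy': 190.9354381043659, 'pose': array([[ 0.01049023,  0.99599799, -0.08875788,  0.4939927 ],
       [-0.9999358 ,  0.01006849, -0.00519787, -0.00392926],
       [-0.00428341,  0.08880671,  0.99603967,  0.97130646],
       [ 0.        ,  0.        ,  0.        ,  1.        ]])}
{'fx': 375.36242358683535, 'fy': 375.36242358683535, 'cx': 257.35608403475317, 'cy': 188.47778113859255, 'pose': array([[-0.90949682,  0.31572262, -0.27043438,  0.37543802],
       [-0.41565946, -0.68042548,  0.60352993,  0.51261529],
       [ 0.00653761,  0.66131716,  0.75007791,  0.73458023],
       [ 0.        ,  0.        ,  0.        ,  1.        ]])}
{'t': 0.1, 'q': array([ 1.07749315e+00,  5.28384125e-01,  1.43376306e+00,  4.55018656e-06,
        1.18138693e+00, -1.78490384e-01]), 'qd': array([-1.71740367e-03, -2.70057310e-03, -1.69848273e-03,  6.20842272e-04,
       -9.00204035e-04,  5.23099453e-05]), 'tau': array([-3.50517848e-04, -4.43304312e+01, -1.78585517e+01, -1.67408557e-04,
        3.87545850e-03, -6.66145709e-06]), 'tcp_pos': array([0.19318451, 0.59372881, 0.23042829]), 'tool_rot': array([ 1.56757979e-01,  9.87636570e-01, -9.15789870e-04, -3.21955331e-04]), 'force': array([ 0.35331334, -0.21269565,  0.78952655]), 'ft_torque': array([0.04587914, 0.04231442, 0.00352423]), 'finger_gap': 0.9994504003157731}
```

View pics/top0.png

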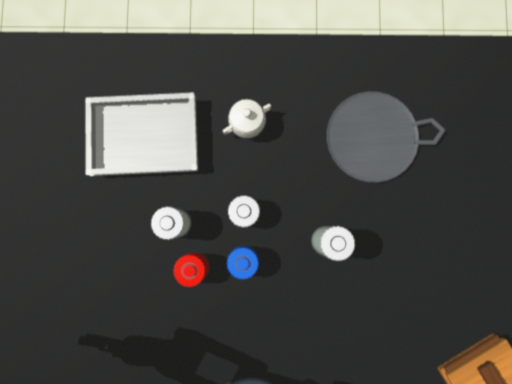

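View pics/side0.png

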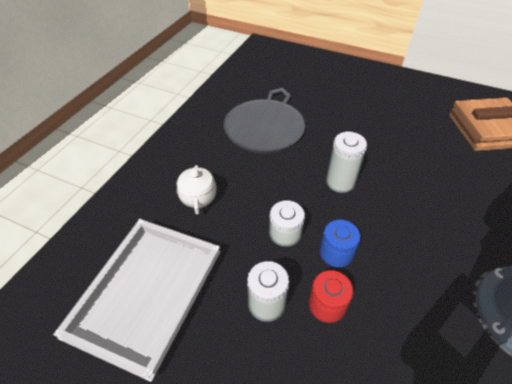

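The top view shows three aluminium-lidded jars at about (167,223), (244,211) and (338,243), plus red (190,270) and blue (242,263) look-alikes. In the side view their bodies look middle-height (268,290), low (287,222) and tall (347,160). I'll check the heights by triangulating and confirm in one crop.

```bash
python3 - <<'E'
from h import *
P=manip.camera_params('top');Q=manip.camera_params('side')
a=cv2.imread('pics/top0.png');b=cv2.imread('pics/side0.png')
S={'mid':((167,223),(268,279)),'low':((244,211),(288,213)),'tall':((338,243),(351,142))}
H=dict(low=.085,mid=.115,tall=.150)
for n,(t,s) in S.items():
    o1,d1=ray(P,*t);o2,d2=ray(Q,*s)
    k=np.linalg.lstsq(np.c_[d1,-d2],o2-o1,rcond=None)[0]
    p1=o1+k[0]*d1;p2=o2+k[1]*d2
    # lid fit: bright blob circle in top view
    x,y=t;c=cv2.cvtColor(a,cv2.COLOR_BGR2GRAY)[y-22:y+23,x-22:x+23]
    m=(c>200).astype(np.uint8);cs,_=cv2.findContours(m,0,2);g=max(cs,key=cv2.contourArea)
    (u,v),r=cv2.minEnclosingCircle(g);u+=x-22;v+=y-22
    L=at(P,u,v,H[n]-.007)
    print(n,'tri',((p1+p2)/2).round(3),'gap',np.linalg.norm(p1-p2).round(4),'btn',at(P,*t,H[n]).round(4),'side',at(Q,*s,H[n]).round(4),'lid',(round(u,1),round(v,1),round(r,1)),L.round(4))
A=cv2.resize(a[190:290,140:370],None,fx=3,fy=3,interpolation=2);B=cv2.resize(b[120:330,230:380],None,fx=1.43,fy=1.43)
cv2.imwrite('pics/crop.png',np.hstack([cv2.resize(A,(690,300))[:, :],np.zeros((300,1,3),np.uint8)]) if 0 else cv2.resize(b[120:330,230:380],None,fx=2.8,fy=2.8,interpolation=2))
print(manip.tcp_to_grasp)
E
```

```text
mid tri [0.492 0.202 0.108] gap 0.0019 btn [0.4934 0.2007 0.115 ] side [0.4902 0.2052 0.115 ] lid (166.5, 222.5, 15.6) [0.4945 0.2035 0.108 ]
low tri [0.523 0.023 0.079] gap 0.0038 btn [0.5241 0.0228 0.085 ] side [0.5193 0.0267 0.085 ] lid (243.2, 211.0, 15.0) [0.5244 0.0248 0.078 ]
tall tri [ 0.451 -0.191  0.142] gap 0.004 btn [ 0.4532 -0.1884  0.15  ] side [ 0.4479 -0.1815  0.15  ] lid (336.8, 243.2, 16.7) [ 0.4524 -0.1874  0.143 ]
0.0187
```

View pics/crop.png

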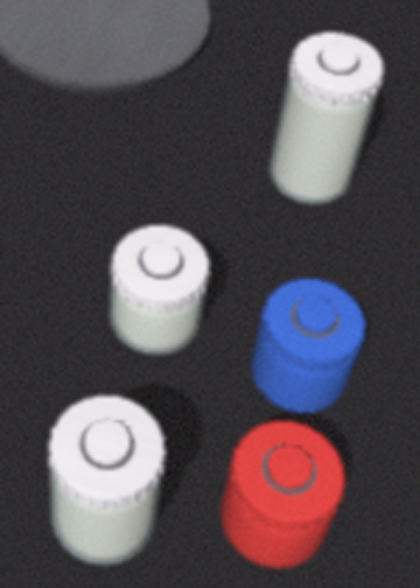

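The crop agrees with the heights. The low jar is the aluminium-lidded one at crop (160,260), the shortest body and not coloured. The tall jar is at crop (338,60). The triangulated lid heights of 79 and 142 mm fit. I'll shut the fingers and go above the low jar.

```bash
python3 -m crank '[[[-49,-44,0],0],[[-49,-44,0],0],[[-49,-44,0],0],[[-49,-44,0],0],[[-49,-44,0],0],[[-49,-44,0],0],[[-49,-44,0],0],[[-49,-44,0],0],[[-49,-44,0],0],[[-49,-44,0],0]]' 0 20
```

```text
t: 1.1
tcp_pos: [0.4443, 0.1595, 0.2312]
tool_rot: [0.157, 0.988, 0.0, -0.0]
force: [1.4, 1.0, 0.1]
finger_gap: -0.002
```

```bash
python3 -m crank '[[[-3.9,-3.5,1],0],[[-7.8,-7,2],0],[[-10.5,-9.4,3],0],[[-11.7,-10.5,3],0],[[-11.7,-10.5,3],0],[[-11.7,-10.5,3],0]]' && python3 - <<'E'
from h import *
P,a=snap('wrist','w1.png');s=manip.sense()
print(s['tcp_pos'],s['tool_rot'],s['force'],proj(P,[.523,.0235,.085]),proj(P,s['tcp_pos']))
E
```

```text
t: 1.7
tcp_pos: [0.5215, 0.0263, 0.2012]
tool_rot: [0.157, 0.988, 0.0, -0.001]
force: [0.2, 0.5, 0.2]
finger_gap: -0.001
[0.5212509  0.0268168  0.20137707] [ 1.56236462e-01  9.87719339e-01  2.89045921e-04 -7.69697355e-04] [ 0.04562598  0.2707409  -0.14586152] (np.float64(253.53759884796162), np.float64(187.4304380870417)) (np.float64(257.63291102483396), np.float64(255.41376405100345))
```

View pics/w1.png

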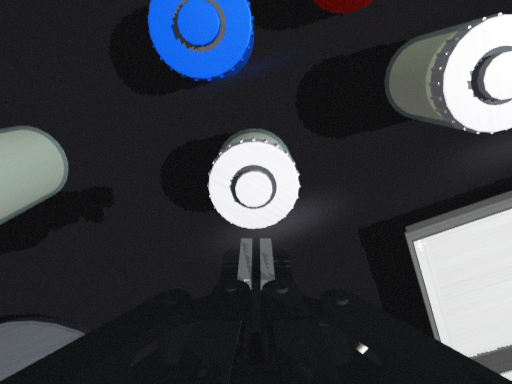

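The wrist view shows the low jar's button at (254,188). My estimate projects to (253.5,187.4), so it is good to about 1 mm. I'll descend to just above it.

```bash
python3 -m crank '[[[-0.25,-0.23,2],0],[[-0.25,-0.23,5],0],[[-0.25,-0.23,8],0],[[-0.25,-0.23,10],0],[[-0.25,-0.23,10.9],0],[[-0.25,-0.23,11.1],0],[[-0.25,-0.23,11.2],0],[[-0.25,-0.23,11.2],0],[[-0.25,-0.23,11.2],0],[[-0.25,-0.23,11.2],0]]'; python3 -c "
from station import manip
print(manip.sense()['tcp_pos'],manip.sense()['force'])"
```

```text
t: 2.75
tcp_pos: [0.5247, 0.0223, 0.0901]
tool_rot: [0.157, 0.988, -0.0, 0.001]
force: [0.5, 0.7, 0.2]
finger_gap: -0.001
[0.52467941 0.0223143  0.090086  ] [0.46355672 0.65595421 0.19279506]
```

```bash
python3 -m crank '[[[0,0,0.15],0],[[0,0,0.3],0],[[0,0,0.4],0],[[0,0,0.5],0],[[0,0,0.6],0],[[0,0,0.65],0],[[0,0,0.7],0],[[0,0,0.7],0],[[0,0,0.7],0]]'
```

```text
t: 3.65
tcp_pos: [0.5241, 0.0224, 0.0824]
tool_rot: [0.157, 0.988, -0.0, -0.0]
force: [-0.9, 0.5, 3.4]
finger_gap: 0.001
```

```bash
python3 -m crank '[[[0,0,0.05],0],[[0,0,0.1],0],[[0,0,0.15],0],[[0,0,0.2],0],[[0,0,0.2],0],[[0,0,0.2],0]]'
```

```text
t: 4.25
tcp_pos: [0.5241, 0.0224, 0.0805]
tool_rot: [0.157, 0.988, -0.0, -0.0]
force: [-2.3, -0.9, 5.7]
finger_gap: -0.0
```

```bash
python3 -m crank '[[[0,0,0.04],0],[[0,0,0.04],0],[[0,0,0.04],0]]'; python3 -c "
from station import manip
print(manip.sense()['tcp_pos'],manip.sense()['force'])"
```

```text
t: 4.55
tcp_pos: [0.5242, 0.0223, 0.0801]
tool_rot: [0.157, 0.988, -0.0, 0.0]
force: [-2.2, -0.7, 6.4]
finger_gap: -0.0
[0.52417022 0.02234871 0.08010116] [-2.15328153 -0.70776347  6.37697911]
```

Pressed fully in: 6.4 N at z = 0.0801. I'll ease up slowly so it springs back, then rise straight up.

```bash
python3 -m crank '[[[0,0,-0.15],0],[[0,0,-0.3],0],[[0,0,-0.5],0],[[0,0,-0.8],0],[[0,0,-2],0],[[0,0,-5],0],[[0,0,-9],0],[[0,0,-13],0],[[0,0,-15],0],[[0,0,-15],0]]'; python3 - <<'E'
from h import *
s=manip.sense();print(s['tcp_pos'],s['force'])
from scipy.spatial.transform import Rotation as R
M=R.from_quat(s['tool_rot']).as_matrix()
print(M.T@(np.array([.4525,-.188,.215])-s['tcp_pos'])*100)
E
```

```text
t: 5.55
tcp_pos: [0.5266, 0.0223, 0.234]
tool_rot: [0.157, 0.988, 0.0, 0.004]
force: [-0.2, -0.3, 0.2]
finger_gap: -0.002
[0.52656784 0.02225835 0.23396667] [-0.20249098 -0.2828854   0.20656835]
[  0.55362394 -22.28869445   1.85772551]
```

```bash
python3 -m crank '[[[0,-3,0],0],[[0,-8,0],0],[[0.1,-12.5,0],0],[[0.1,-16.5,0],0],[[0.1,-20,0],0],[[0.1,-21.8,0],0],[[0.1,-22.3,0],0],[[0.1,-22.3,0],0],[[0.1,-22.3,0],0],[[0.1,-22.3,0],0]]'; python3 - <<'E'
from h import *
P,a=snap('wrist','w2.png');s=manip.sense()
print(s['tcp_pos'],s['tool_rot'],s['force'],proj(P,[.4525,-.188,.150]))
snap('side','s2.png')
E
```

```text
t: 6.55
tcp_pos: [0.4543, -0.188, 0.2297]
tool_rot: [0.156, 0.988, 0.0, -0.0]
force: [0.3, 0.4, 0.1]
finger_gap: 0.001
[ 0.45437253 -0.18809507  0.22976637] [ 1.55872970e-01  9.87777067e-01  2.08490832e-04 -2.01232023e-04] [-0.07414762  0.35115182  0.22812882] (np.float64(255.57295047126513), np.float64(197.22115815224814))
```

View pics/w2.png

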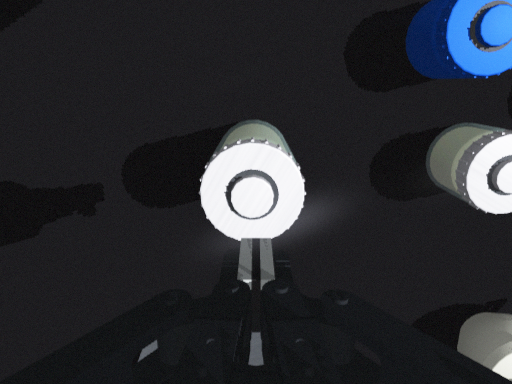

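View pics/s2.png

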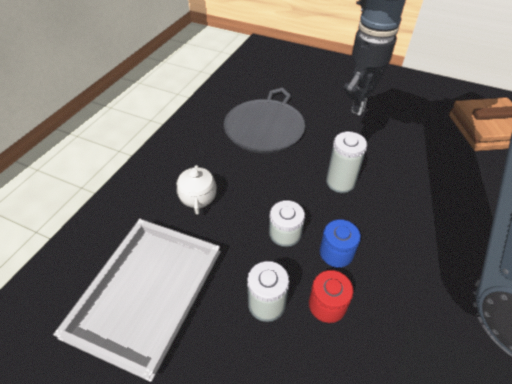

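The wrist view shows the tall jar's button at (252,197) against a projected (255.6,197.2), so it is about 2.5 mm further along -y of the tool. The side view shows the low jar unmoved at (287,222) with its button up. I'll correct and descend to just above the button.

```bash
python3 -m crank '[[[0.1,-0.25,1],0],[[0.1,-0.25,3],0],[[0.1,-0.25,5],0],[[0.1,-0.25,6.4],0],[[0.1,-0.25,7.1],0],[[0.1,-0.25,7.4],0],[[0.1,-0.25,7.5],0],[[0.1,-0.25,7.5],0],[[0.1,-0.25,7.5],0],[[0.1,-0.25,7.5],0]]'; python3 -m crank '[[[0,0,0.15],0],[[0,0,0.3],0],[[0,0,0.4],0],[[0,0,0.5],0],[[0,0,0.6],0],[[0,0,0.65],0],[[0,0,0.7],0],[[0,0,0.7],0],[[0,0,0.7],0]]'
```

```text
t: 7.65
tcp_pos: [0.4528, -0.1916, 0.1555]
tool_rot: [0.157, 0.988, -0.0, 0.001]
force: [0.6, 0.8, 0.5]
finger_gap: 0.0
t: 8.55
tcp_pos: [0.4524, -0.1914, 0.148]
tool_rot: [0.157, 0.988, -0.0, -0.0]
force: [-1.3, -0.3, 3.2]
finger_gap: 0.0
```

```bash
python3 -m crank '[[[0,0,0.05],0],[[0,0,0.1],0],[[0,0,0.15],0],[[0,0,0.2],0],[[0,0,0.24],0],[[0,0,0.24],0],[[0,0,0.24],0]]'
```

```text
t: 9.25
tcp_pos: [0.4525, -0.1914, 0.1456]
tool_rot: [0.157, 0.988, -0.0, 0.0]
force: [-1.4, 0.6, 4.6]
finger_gap: -0.003
```

```bash
python3 -m crank '[[[0,0,0.04],0],[[0,0,0.08],0],[[0,0,0.1],0],[[0,0,0.1],0],[[0,0,0.1],0]]'
```

```text
t: 9.75
tcp_pos: [0.4525, -0.1914, 0.145]
tool_rot: [0.157, 0.988, -0.0, 0.0]
force: [-1.7, 1.3, 9.1]
finger_gap: 0.001
```

At the stop (9.1 N, 5.0 mm). I'll release and draw away.

```bash
python3 -m crank '[[[0,0,-0.15],0],[[0,0,-0.3],0],[[0,0,-0.5],0],[[0,0,-0.8],0],[[0,0,-2],0],[[0,0,-5],0],[[0,0,-8],0],[[0,0,-11],0],[[0,0,-12],0],[[0,0,-12],0]]'; python3 -m crank '[[[0,-3,0],0],[[0,-6,0],0],[[0,-8,0],0],[[0,-8,0],0],[[0,-8,0],0],[[0,-8,0],0]]'; python3 - <<'E'
from h import *
P,a=snap('top','top3.png');Q,b=snap('side','s3.png')
s=manip.sense();print(s['t'],s['tcp_pos'],s['force'],abs(s['qd']).max())
x=cv2.imread('pics/side0.png');y=cv2.imread('pics/s3.png')
f=lambda i:cv2.resize(i[110:330,230:380],None,fx=2.5,fy=2.5,interpolation=2)
cv2.imwrite('pics/cmp.png',np.hstack([f(x),f(y)]))
d=cv2.absdiff(x,y).max(2);print('low diff',d[195:245,268:307].max(),'tall',d[130:195,325:368].max(),'mid',d[260:322,245:290].max())
E
```

```text
t: 10.75
tcp_pos: [0.4533, -0.1919, 0.2656]
tool_rot: [0.157, 0.988, -0.001, 0.002]
force: [0.2, -0.1, -0.8]
finger_gap: 0.001
t: 11.35
tcp_pos: [0.4273, -0.2662, 0.2635]
tool_rot: [0.157, 0.988, 0.001, -0.001]
force: [0.9, -0.3, -0.0]
finger_gap: -0.002
11.45 [ 0.42772116 -0.26629763  0.26404639] [ 0.37400524  0.61364663 -0.08427379] 0.008119758647437466
low diff 12 tall 14 mid 21
```

View pics/cmp.png

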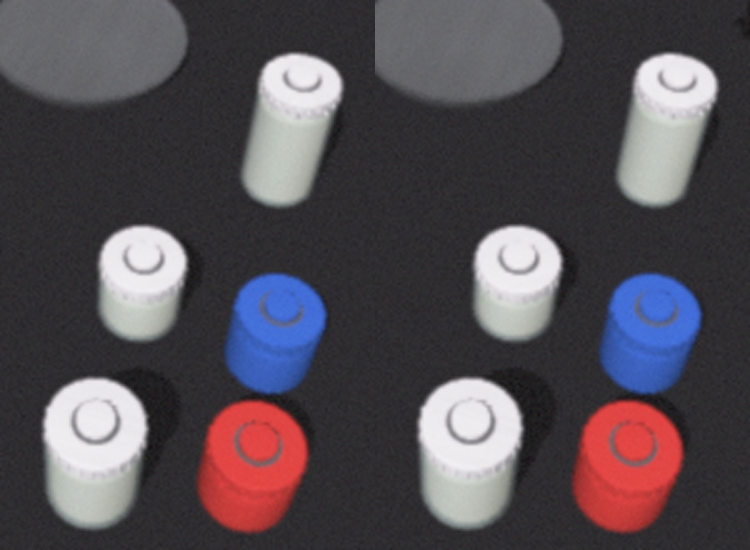

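Before (left) and after (right) look the same: all jars stand where they were and both buttons are up, at (518,258) and (677,78). The hand is clear, so I'm handing it in.

```bash
python3 -c "
from station import manip
manip.sign_off()"
```

```text
the job is handed in; nothing more can be done
```

I pressed the lowest jar's button in and released it, then did the same with the tallest jar, using the shut fingertips. After that I drew the hand away and handed the job in at about 11.5 s.

- **Lowest jar:** the fingertips went about 4.9 mm past the button's rest height, with 6.4 N upward on the tool.
- **Tallest jar:** they reached about 5.0 mm with 9.1 N, so the button was lightly against its stop.
- **Sideways force:** there were about 2 N of sideways force during both presses.
- **After release:** the side pictures before and after match to within noise for all three jars, and both buttons look back up. The hand was clear, with no contact force beyond sensor noise.
- **Not closely checked:** I saved a final top picture but did not view it. I did not compare the sugar bowl, trays and budare before and after, but the hand never went near them.
- **Disagreements:** the position from the first top and side pictures was about 2.5 mm off for the tall button, corrected from the wrist camera before pressing. Measured and commanded tool positions differed by 1–2 mm.

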